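# Clamp a plaster model with the coaxial coarse and fine knobs

### The job

Clamp the plaster model in the model clamp. First turn only the outer coarse knob clockwise until the jaw has pushed the model home against the stop and you feel it rest there lightly, at about 6 newtons and less than 9. Then leave the outer knob as it is and turn only the inner fine knob clockwise until the model is held at about 14 newtons, never above 25, and let go; do not touch the model itself, and leave the other things on the bench where they are.

Things in the scene. Friction and masses are not known exactly. Their poses are not given: they have to be found in the camera images.
- clamp: Model clamp fixed on the bench: aluminium bed 92 x 270 mm (clamp x, y), top 16 mm above the bench, origin under its middle, z up. At the -y end a grey housing (72 x 80 mm, top 60 mm above the bench) carries two coaxial knobs, vertical axis at clamp x = 0, y = -95 mm. A jaw slides from the housing in +y, towards the model and the stop at the far end. Jaw, model and stop are under 50 mm high.
- jaw: The sliding steel jaw, 62 mm wide, top 41 mm above the bench. Axes as the clamp's. This point lies on the clamp's centre line; its clamp y is 0 with the coarse knob at 0 and grows 12 mm per rad of that knob. In front it carries a rubber-faced sprung pad.
- pad_rest (a point): Fixed with the jaw: where the middle of the pad's face is when unloaded (clamp y -12 mm at the start). Pad 58 mm wide, 20 mm high, on a spring: pressed back into the jaw 1 mm for every 4 N of pressure on the model, no preload, travel 9.5 mm. A thin brass pin comes out of the jaw's back as the pad gives way: its end is 1 mm out when unloaded, 4.5 mm out at 14 N.
- stop_slot (a point): Point on the bed's top at clamp y = 68 mm, fixed. The stop is a steel angle plate 88 mm wide and 30 mm high across the bed; it is re-set from job to job and not measured: with the fine knob at 0 its upright face, towards the jaw, is anywhere from 5 mm nearer the jaw than this point to 5 mm farther. The fine knob draws it towards the jaw.
- coarse_knob (a joint): Angle (rad) of the outer, coarse knob; 0 at the start, grows clockwise seen from above, which drives the jaw towards the model, 12 mm per rad; range -0.3 to 2.6. It stays where it is left: friction about 0.36 N m, to which every newton of pressure on the model adds 0.012 N m. The torque felt just after a small turn also depends on the size of the turn, so compare readings after equal turns.
- fine_knob (a joint): Angle (rad) of the inner, fine knob; 0 at the start, grows clockwise seen from above, which through a draw bar in the bed pulls the stop towards the jaw by 4 mm per rad; range -1.0 to 3.2. It stays where it is left: friction about 0.13 N m, to which every newton of pressure on the model adds 0.004 N m. The two knobs turn independently.
- coarse_knob_grip (a point): Centre of the outer, coarse knob: black, ribbed, round, 56 mm across, 24 mm high (68 to 92 mm above the bench), vertical axis. The fine knob stands out above its middle.
- fine_knob_grip (a point): Centre of the inner, fine knob: steel, ribbed, round, 24 mm across, 24 mm high (95 to 119 mm above the bench), on the same axis just above the coarse knob.
- model_center (a point): Centre of the base of the plaster model, 10 mm above its underside. The base is an angular block 62 mm (model x) by 66 mm (model y) and 20 mm high, with teeth on top to 28 mm. It stands loose on the bed between pad and stop, model y about along clamp y, with a few mm free on either side.
- plaster_model: The same plaster model, 0.14 kg; origin under its centre, z up. It slides on the bed under 0.5 to 1.5 N.
- cassette_d: Square milling-blank cassette with a round white disc, 119 x 122 x 17 mm, loose bystander; origin under its centre.
- polishing_tin: Round polishing-paste tin with lid, 64 mm across, 28 mm high, loose bystander; origin under its centre.
- stain_bottle: Small capped liquid bottle, 30 mm across, 70 mm high, loose bystander; origin under its centre.
- wax_block: Stick of modelling wax, 16 x 70 x 12 mm, loose bystander; origin under its centre.
- tweezers: Tweezers lying flat, 18 x 128 x 9 mm, loose bystander; origin under the middle.
- dappen_glass: Small thick tumbler, 48 mm across, 61 mm high, loose bystander; origin under its centre.
Not all that is in view belongs to the job. Of the things like the plaster_model, leave any that is orange or purple; of the rest the smaller one is meant.

How it is judged (in metres and radians):
On the way, in this order (a step that is already met when the one before it is completed fails the run):
1. the coarse knob alone has pushed the model home: pressure between 2.5 and 9 N, fine knob not yet turned (within 0.1 rad of 0) (contact force between jaw and plaster_model between 2.5 and 9 N and value of joint fine_knob between -0.1 and 0.1 rad), for 0.3 s.
2. the fine knob has brought the pressure to between 10 and 18 N (contact force between jaw and plaster_model between 10 and 18 N and value of joint fine_knob above 0.1 rad), for 0.2 s.
At the end, for the whole second after the job is handed in: The jaw presses the model with 10 to 18 N, the fine knob having been turned clockwise by more than 0.1 rad; the model stands flat on the bed (tilt under 0.1 rad, underside no more than 3 mm below or 5 mm above the bed's top), and model and knobs are at rest (under 0.01 m/s and 0.1 rad/s) (all of step 2 and angle between plaster_model's own z axis and vertical below 0.1 rad and height (world z) of plaster_model between 0.013 and 0.021 m and linear speed of plaster_model below 0.01 m/s and velocity of joint coarse_knob between -0.1 and 0.1 rad/s and velocity of joint fine_knob between -0.1 and 0.1 rad/s); the robot touches nothing.
It fails at once if the model is pressed with more than 25 N (contact force between jaw and plaster_model above 25 N).
It fails at once if the coarse knob is turned (faster than 0.2 rad/s) after the fine knob has been turned by more than 0.1 rad (value of joint fine_knob above 0.1 rad and (velocity of joint coarse_knob above 0.2 rad/s or velocity of joint coarse_knob below -0.2 rad/s)).
It fails at once if the robot touches the model (contact force between any of the fingers, the arm and plaster_model above 0.5 N).
It fails at once if a bystander is moved by more than 15 mm (distance of any of cassette_d, polishing_tin, stain_bottle, wax_block, tweezers, dappen_glass from where it was at the start of the episode above 0.015 m).
It also fails if it takes over 67 s, if anything falls off the work surface, if the arm or the gripper's body presses on something with over 40 N, if the wrist force passes 120 N, or if a joint passes its speed limit or range.

### The arm

A 6-joint arm with a two-finger parallel gripper is mounted at the origin on a cart in front of the work surface, level with it; the furniture and walls round the work are solid. World frame = base frame: x ahead of the robot, y to its left, z up, the work surface at z = 0. Lengths are in m, angles in degrees, forces in N, time in s.
With the tool pointing down it reaches from about 0.4 to 0.825 m from the base axis. Payload 7 kg.
Tool frame: the origin (TCP) lies at the very end of the fingers, on their centre line; the grasp point (between the pads) lies arm.grip_point_offset behind it (arm.grip_point_offset is the distance from the TCP to the grasp point, in m); z points along the fingers, y is the direction in which the jaws open and shut (so a half turn about z gives the same grasp; the last joint's range is limited). The gripper opens to 88 mm and grips with 3 to 60 N. Pads are 19 mm wide; open, the fingers measure 130 mm over their backs; the gripper's body (78 mm by 193 mm) begins 47 mm behind the grasp point.
Start: joints at [91.564, 20.546, 0.682, 0, -70.136, -16.507], TCP at [0.174, 0.652, 0.227] pointing down, gripper open.
Joint ranges: [-176.03, 176.03], [-82.01, 121.73], [-58.28, 71.71], [-173.87, 95.51], [-174.79, -0.11], [-173.66, 173.66]. Speed limits (degrees/s): [136.94, 136.94, 172.46, 180, 180, 180].

### API

Orientations are given as [roll, pitch, yaw] about the fixed x, y, z axes, in that order (R = Rz(yaw) Ry(pitch) Rx(roll)).
In Python, from station import arm gives the robot as it stands. The module is installed in compiled form; this text tells all that it offers.
- The arm moves only by the tool arm_command, never from a script. Its argument "deltas" is text: rows parted by semicolons, each of 7 numbers parted by spaces: the turn, a rotation vector about the world's x, y, z in rad, then the shift along the world's x, y, z in mm, then the finger opening in mm, from 0 to 87.6. In form: ax ay az tx ty tz gripper; .... A call has 1 to 20 rows; each row is the pose to reach, as a shift and turn from the pose measured when the call began; what a row does not reach only later rows make up. A row lasts 1/10 s, in which the tool goes at most 50 mm and 8.59 degrees, less where a joint would pass 70% of its speed; a pose out of reach is approached as far as the arm can. A call with a gripper value outside its range is refused whole. The fingers move at their own pace and stop on an object; the grip force is fixed at half the most. Time passes only in rows, so rows that repeat a pose let the fingers close. It gives the time, the measured TCP pose, the force and the opening at its end, in the units of the state.
- arm.state(): the state, without advancing time (a new reading comes with each control period).
- arm.get_image(name): name is "scene" or "top" or "wrist"; returns a dict with "pixels" (480x640x3 uint8, red, green, blue), "fx", "fy", "cx", "cy" (pixels), "R" (3x3) and "t" (3): a world point X has camera coordinates R X + t; the wrist camera has in their place "mount" (4x4, takes a point from camera to tool coordinates, whose origin is the TCP and whose axes are the flange's). Camera axes: x right, y down, z forward; pixel columns grow to the right and rows downward; lengths in m; the calibration is good to about 2 mm. A picture is of the moment at which its call begins: read the wrist's pose just before it. There is no depth.
- arm.finish_job(): hands the job in, once; it reports no verdict.
The state is a dict: "time": time; "qpos": joint angles; "joint_velocities": joint speeds; "joint_efforts": joint torques, N m; "tcp_pos": TCP position; "tool_rot": TCP orientation; "wrist_force": force on the tool from outside, world axes, zero at the start; "ft_torque": the same for the moment, N m; "finger_gap": opening from 0.0 (shut) to 1.0 (fully open).
Only numpy, scipy, OpenCV 4.12 (cv2) and the standard library are available. Lean on these libraries where they do the work, as an engineer would, in place of code of your own. Each camera call takes 0.05 s, during which the arm holds its last target.

## Working session

There is one attempt and no reset: what is moved stays moved. The work goes in short steps, Python scripts to look and compute and a tool call to move; the robot and the scene stay as the last step left them, time stands still between calls to the robot, and variables do not carry over. Pictures are saved under pics/ and viewed, and the job is handed in when it is done.

Besides the shell and the picture viewer there is one more tool, called after "Call:" as a command line: name --argument value ..., lists and objects as JSON in quotes. arm_command: Moves the arm, as the interface text tells. Its arguments: {"type":"object","properties":{"deltas":{"type":"string"}},"required":["deltas"]}

```bash
mkdir -p pics; ls
cat > h.py <<'E'
import numpy as np, cv2
from station import arm
def snap(n,f):
    im=arm.get_image(n); cv2.imwrite('pics/'+f,im['pixels'][:,:,::-1]); return im
E
python3 - <<'E'
from h import *
s=arm.state(); print(s, arm.grip_point_offset)
for n in ['scene','top','wrist']:
    im=snap(n,n+'0.png'); print(n,im['fx'],im['fy'],im['cx'],im['cy'],im.get('R'),im.get('t'),im.get('mount'))
E
```

```text
pics
{'time': 0.0, 'qpos': array([ 9.15670512e+01,  2.05908172e+01,  6.32132065e-01, -2.16075991e-02,
       -7.01383576e+01, -1.65083575e+01]), 'joint_velocities': array([ 0.04550138, -0.00424568,  0.0196262 ,  0.04019987,  0.04847215,
        0.03952987]), 'joint_efforts': array([-1.19388413e-03, -5.82722390e+01,  2.93061054e+01,  6.99684530e+00,
        7.01167941e-03, -1.68958773e-04]), 'tcp_pos': array([0.17390991, 0.65166802, 0.22561255]), 'tool_rot': array([ 1.79901185e+02, -8.10294106e-03, -1.49486577e+01]), 'wrist_force': array([-0.30805025, -0.00145387, -0.32304124]), 'ft_torque': array([ 0.04146702, -0.05244341,  0.04812961]), 'finger_gap': 0.9976456324071544} 0.0188
scene 490.95255236062866 490.95255236062866 314.37612138636837 242.52778807140504 [[ 0.84136066 -0.5401718  -0.0180741 ]
 [-0.27101666 -0.39272497 -0.87881572]
 [ 0.46761332  0.74429936 -0.47681889]] [-0.45035344  0.23339229  1.05148047] None
top 472.9002826134131 472.9002826134131 314.2013825590855 230.61981273737564 [[ 1.77334289e-02 -9.99839342e-01  2.61083530e-03]
 [-9.81740569e-01 -1.79069435e-02 -1.89380033e-01]
 [ 1.89396360e-01  7.95194426e-04 -9.81900395e-01]] [-0.00535081  0.55277208  1.34847615] None
wrist 385.7506333559659 385.7506333559659 322.29629727596085 241.5867854352103 None None [[-6.39068364e-04 -9.55274011e-01 -2.95721417e-01  8.06423450e-02]
 [ 9.99999710e-01 -7.33031832e-04  2.06877407e-04 -9.85236854e-04]
 [-4.14397822e-04 -2.95721199e-01  9.55274202e-01 -1.58719903e-01]
 [ 0.00000000e+00  0.00000000e+00  0.00000000e+00  1.00000000e+00]]
```

View pics/scene0.png

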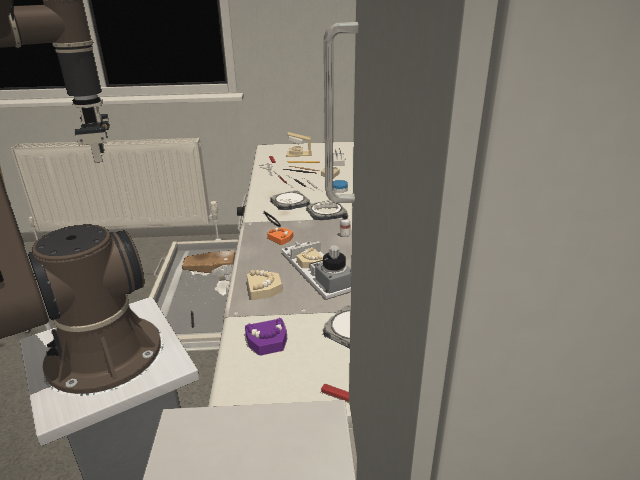

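View pics/top0.png

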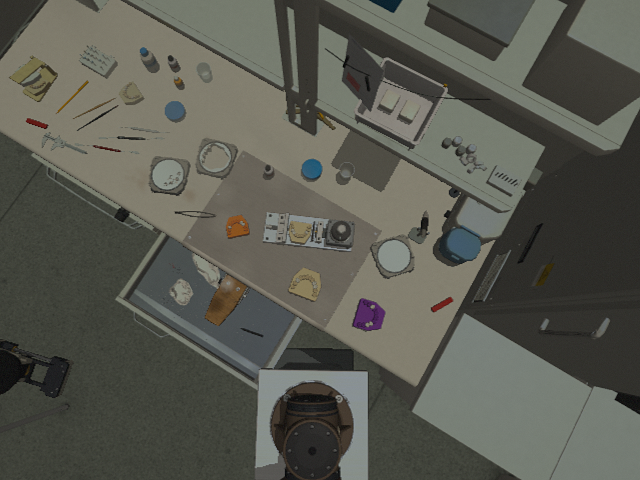

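View pics/wrist0.png

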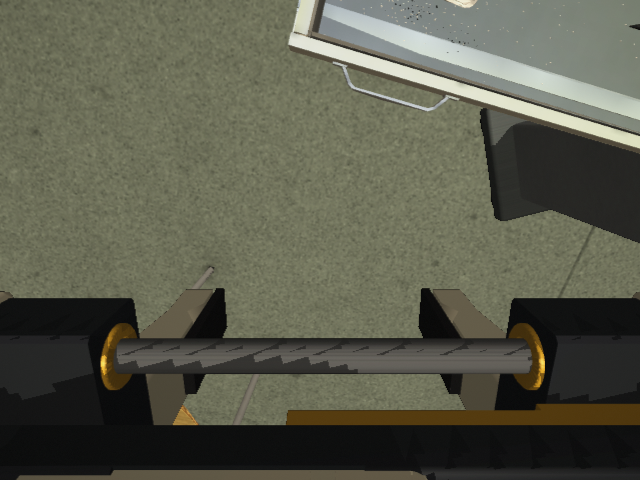

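The model candidates in the top view are: tan in the clamp (299,231), a larger tan one (305,284), orange (238,226) and purple (368,315). The description fits the smaller tan one in the clamp. I'll check it in a close crop.

Run:
```python
import cv2
a=cv2.imread('pics/top0.png')[190:310,220:390]; a=cv2.resize(a,None,fx=4.5,fy=4.5,interpolation=cv2.INTER_CUBIC); cv2.imwrite('pics/topc.png',a)
a=cv2.imread('pics/scene0.png')[205:310,235:360]; a=cv2.resize(a,None,fx=5,fy=5,interpolation=cv2.INTER_CUBIC); cv2.imwrite('pics/scenec.png',a)
```

```text
(no output)
```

View pics/topc.png

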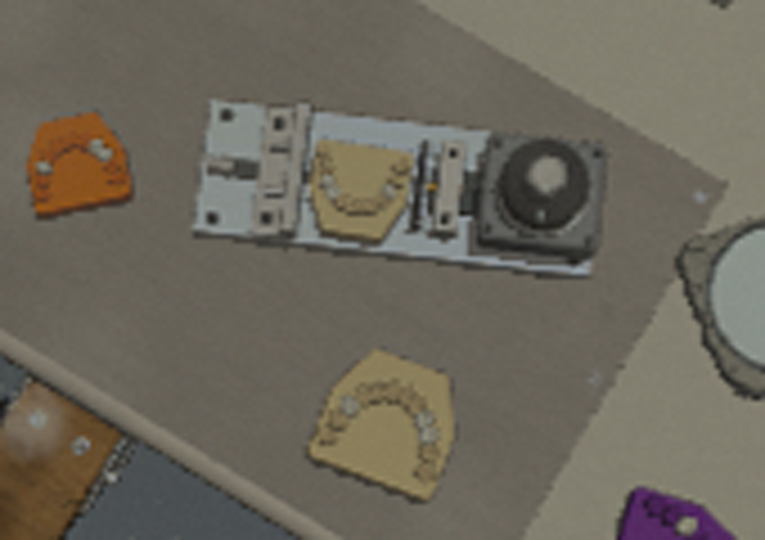

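View pics/scenec.png

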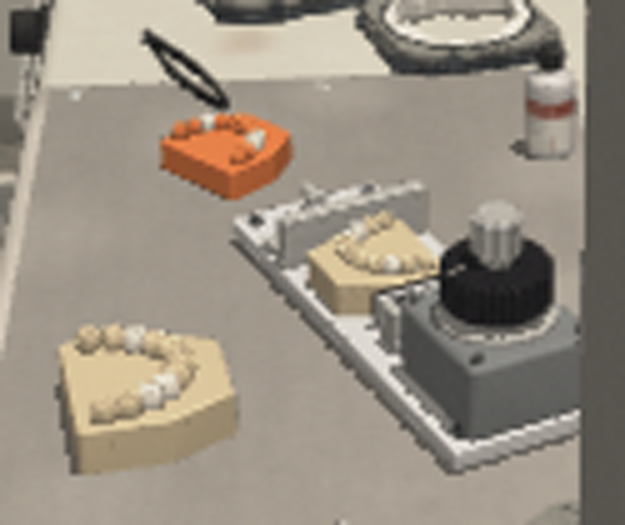

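The crops confirm it: the tan model in the clamp (top px 300,232) is smaller than the loose tan one (305,284). Next I'll triangulate the fine knob's top and the coarse knob.

```bash
cat >> h.py <<'E'
def P(im):
    K=np.array([[im['fx'],0,im['cx']],[0,im['fy'],im['cy']],[0,0,1]])
    if im.get('R') is not None: return K@np.c_[im['R'],np.array(im['t']).reshape(3,1)]
def tri(PA,a,PB,b):
    X=cv2.triangulatePoints(PA,PB,np.array(a,float).reshape(2,1),np.array(b,float).reshape(2,1)); return (X[:3]/X[3]).ravel()
def ray(Pm,a,z):
    u,v=a; A=np.array([Pm[0]-u*Pm[2],Pm[1]-v*Pm[2]]); return np.linalg.solve(A[:,:2],-(A[:,2]*z+A[:,3]))
def Pw(im,s):
    from scipy.spatial.transform import Rotation as Ro
    T=np.eye(4);T[:3,:3]=Ro.from_euler('xyz',s['tool_rot'],degrees=True).as_matrix();T[:3,3]=s['tcp_pos']
    C=np.linalg.inv(T@np.array(im['mount']))
    K=np.array([[im['fx'],0,im['cx']],[0,im['fy'],im['cy']],[0,0,1]]); return K@C[:3]
E
python3 - <<'E'
from h import *
t=arm.get_image('top');s=arm.get_image('scene');T,S=P(t),P(s)
f=lambda x,y:(220+x/4.5,190+y/4.5); g=lambda x,y:(235+x/5,205+y/5)
print('fine top',tri(T,f(551,173),S,g(497,210)))
print('fine top z.119',ray(T,f(551,173),.119),ray(S,g(497,210),.119))
print('coarse top z.092',ray(T,f(544,184),.092))
for n,p in dict(a=(210,100),b=(193,236),c=(590,275)).items(): print('bed',n,ray(T,f(*p),.016))
print('coarse mid', tri(T,f(543,185),S,g(497,272)))
for n,p in dict(bottle=(269,168),tin=(312,168),glass=(345,172),cass=(392,256),big=(305,284)).items(): print(n,ray(T,p,.03))
print(ray(T,(302,130),.0),ray(T,(302,130),.3),ray(T,(302,130),.6))
E
```

```text
fine top [ 0.54777528 -0.07506331  0.11784726]
fine top z.119 [ 0.54772407 -0.07508782] [ 0.54639428 -0.07673869]
coarse top z.092 [ 0.54583532 -0.07227508]
bed a [0.61463879 0.15129445]
bed b [0.52060204 0.15927406]
bed c [ 0.4989428  -0.10786922]
coarse mid [ 0.54814483 -0.07271627  0.0812848 ]
bottle [0.75169748 0.14777698]
tin [0.7541699  0.01490902]
glass [ 0.74316333 -0.08717381]
cass [ 0.48432691 -0.22877818]
big [0.39644549 0.0288885 ]
[0.8909837  0.04960456] [0.76424371 0.03991893] [0.63750371 0.03023331]
```

Run:
```python
from h import *
t=arm.get_image('top');s=arm.get_image('scene');T,S=P(t),P(s)
for z in [.0,.1,.2,.3,.4,.5,.6,.7,.8]:
    x=ray(T,(298,128),z); q=S@np.array([*x,z,1]);print(z,x,q[:2]/q[2])
for z in (0,.2,.4,.6,.8): print(z, ray(S,(328,190),z))
a=cv2.imread('pics/top0.png')[0:240,210:410]; cv2.imwrite('pics/t2.png',cv2.resize(a,None,fx=2.5,fy=2.5))
a=cv2.imread('pics/scene0.png')[10:260,230:370]; cv2.imwrite('pics/s2.png',cv2.resize(a,None,fx=2.4,fy=2.4))
```

```text
0.0 [0.89756047 0.0626    ] [402.03679612 231.38561754]
0.1 [0.8548535 0.0584619] [394.27592307 205.50300972]
0.2 [0.81214652 0.05432381] [385.71735231 176.96007015]
0.3 [0.76943954 0.05018571] [376.23143439 145.32441628]
0.4 [0.72673257 0.04604761] [365.65881468 110.06459852]
0.5 [0.68402559 0.04190951] [353.80140902  70.52000366]
0.6 [0.64131862 0.03777141] [340.40987642  25.85907644]
0.7 [0.59861164 0.03363331] [325.16589323 -24.97979645]
0.8 [0.55590466 0.02949521] [307.65652461 -83.37375786]
0 [0.89780132 0.4710779 ]
0.2 [0.62649172 0.06860524]
0.4 [ 0.35518212 -0.33386742]
0.6 [ 0.08387252 -0.73634007]
0.8 [-0.18743708 -1.13881273]
```

View pics/t2.png

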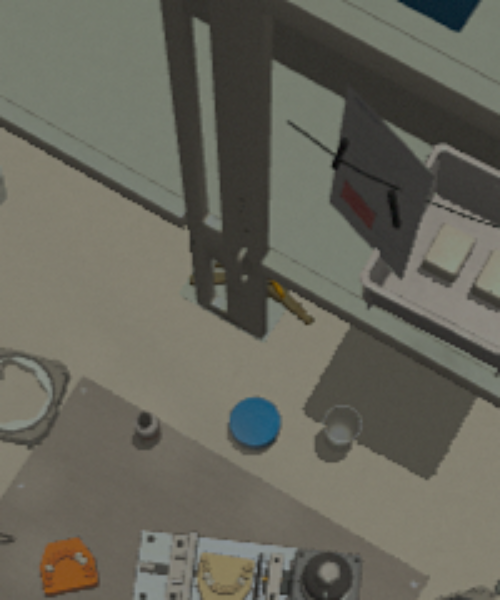

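View pics/s2.png

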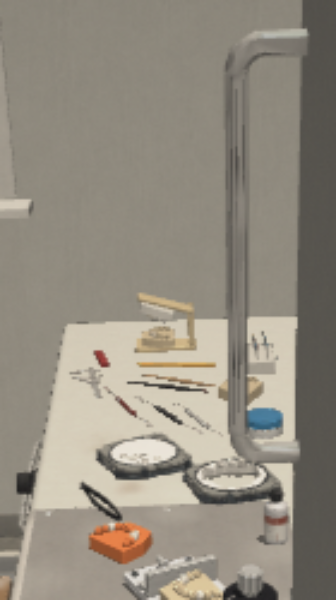

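Call:
arm_command --deltas "0 0 -0.15 20 -40 0 87; 0 0 -0.3 40 -80 0 87; 0 0 -0.45 60 -120 0 87; 0 0 -0.6 82 -160 0 87; 0 0 -0.75 103 -200 0 87; 0 0 -0.9 124 -240 0 87; 0 0 -1.05 144 -280 0 87; 0 0 -1.2 165 -320 0 87; 0 0 -1.35 185 -360 0 87; 0 0 -1.5 206 -400 0 87; 0 0 -1.65 226 -440 0 87; 0 0 -1.8 247 -480 0 87; 0 0 -1.95 267 -520 0 87; 0 0 -2.1 288 -560 0 87; 0 0 -2.25 308 -600 0 87; 0 0 -2.4 330 -640 0 87; 0 0 -2.55 350 -680 0 87; 0 0 -2.706 373 -726 0 87; 0 0 -2.706 373 -726 0 87; 0 0 -2.706 373 -726 0 87"

```text
time: 2.35
tcp_pos: [0.547, -0.0753, 0.2258]
tool_rot: [180.0, -0.1, -170.1]
wrist_force: [-0.4, 0.1, -0.5]
finger_gap: 0.994
```

Run:
```python
from h import *
s=arm.state(); print(s)
im=snap('wrist','w1.png'); np.save('P1.npy',Pw(im,s))
q=Pw(im,s)@np.array([.547,-.074,.119,1]);print(q/q[2])
```

```text
{'time': 2.35, 'qpos': array([ 1.24653381e+01,  9.07933634e+00, -1.49717368e+01, -3.31676246e-02,
       -6.60078970e+01, -9.25806054e+01]), 'joint_velocities': array([ 2.67999031, -1.36407875, -1.06705751, -0.21574563, -0.03322617,
        0.53472227]), 'joint_efforts': array([ -1.42083708, -40.48392177,  28.92264426,   6.93897575,
        -0.05495636,  -0.135845  ]), 'tcp_pos': array([ 0.54700001, -0.07530586,  0.22577973]), 'tool_rot': array([ 1.79972398e+02, -6.02775972e-02, -1.70128755e+02]), 'wrist_force': array([-0.36191766,  0.11798539, -0.50376048]), 'ft_torque': array([ 0.07150552, -0.15661157, -0.01709258]), 'finger_gap': 0.9938116754836396}
[323.19285091 238.58901652   1.        ]
```

View pics/w1.png

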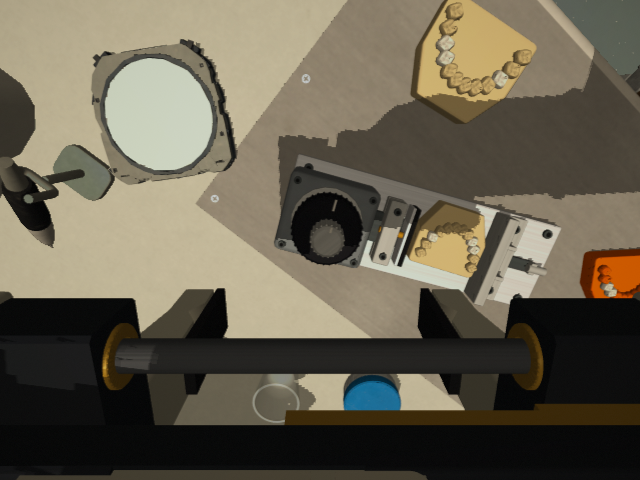

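Run:
```python
from h import *
a=cv2.imread('pics/w1.png')[150:310,265:565]; cv2.imwrite('pics/w1c.png',cv2.resize(a,None,fx=2.66,fy=2.66,interpolation=cv2.INTER_CUBIC))
```

```text
(no output)
```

View pics/w1c.png

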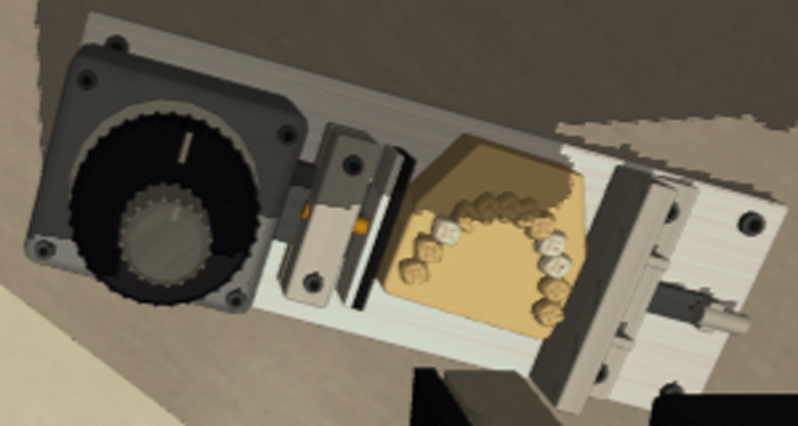

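Run:
```python
from h import *
W=np.load('P1.npy');T=P(arm.get_image('top'));S=P(arm.get_image('scene'))
c=lambda x,y:(265+x/2.66,150+y/2.66)
k=c(166,240)
print('fine WT',tri(W,k,T,(342.4,228.4)),'WS',tri(W,k,S,(334.4,247.0)),'ray',ray(W,k,.119))
cor=[ray(W,c(88,12),.016),ray(W,c(787,203),.016)];print(cor)
d=cor[1]-cor[0];L=np.hypot(*d);d/=L;print('bed len',L,'dir',d,np.degrees(np.arctan2(d[1],d[0])))
ax=ray(W,k,.119)
def cy(p,z): return (ray(W,c(*p),z)-ax)@d*1e3-95
print('pad face top (406,165),(366,308)',cy((410,157),.036),cy((366,308),.036))
print('pin',cy((306,212),.03),'jaw back top',cy((333,124),.041),cy((281,296),.041))
print('model near',cy((387,291),.036),cy((383,289),.036),'model far',cy((585,232),.036),cy((545,338),.036))
print('stop near top edge',cy((625,165),.046),cy((533,372),.046), 'stop base face',cy((556,265),.016))
```

```text
fine WT [ 0.54290811 -0.07308703  0.13955735] WS [ 0.5497237  -0.07095871  0.11513836] ray [ 0.54769321 -0.07080239]
[array([ 0.50048708, -0.10565992]), array([0.52474404, 0.16068233])]
bed len 0.2674445634772464 dir [0.09069901 0.99587835] 84.7961781967319
pad face top (406,165),(366,308) -13.602862301671607 -10.549224943387486
pin -41.11123417187592 jaw back top -44.03821045686915 -42.782348960567326
model near -5.31918507806283 -6.959326486639398 model far 55.226009715150155 56.41905161720865
stop near top edge 54.31191908147312 52.04710564803344 stop base face 59.59152144091817
```

Call:
arm_command --deltas "0 0 0.12 1 2 -20 87; 0 0 0.24 1 2 -40 87; 0 0 0.35 1 2 -60 87; 0 0 0.35 1 2 -60 87; 0 0 0.35 1 2 -60 87; 0 0 0.35 1 2 -60 87"

```text
time: 3.1
tcp_pos: [0.5484, -0.0705, 0.1679]
tool_rot: [-180.0, 0.1, -149.9]
wrist_force: [1.1, 1.1, 0.5]
finger_gap: 0.993
```

Run:
```python
from h import *
s=arm.state(); print(s['tcp_pos'],s['tool_rot'],s['qpos'],s['joint_velocities'])
im=snap('wrist','w2.png'); W=Pw(im,s); np.save('P2.npy',W)
for z in (.119,.092):
  q=W@np.array([.548,-.073,z,1]);print(q/q[2])
a=cv2.imread('pics/w2.png')[60:310,150:550]; cv2.imwrite('pics/w2c.png',cv2.resize(a,None,fx=2,fy=2,interpolation=cv2.INTER_CUBIC))
```

```text
[ 0.54840889 -0.07047347  0.16792006] [-1.79978984e+02  1.11692111e-01 -1.49884719e+02] [ 1.29649507e+01  1.17357268e+01 -1.97049394e+01 -1.50841879e-02
 -5.84464118e+01 -7.28418093e+01] [-0.31127563 -0.08929846  0.29726191 -0.19150058  0.28285464  0.60314568]
[318.33324047 263.85962769   1.        ]
[318.76317054 249.0258041    1.        ]
```

View pics/w2c.png

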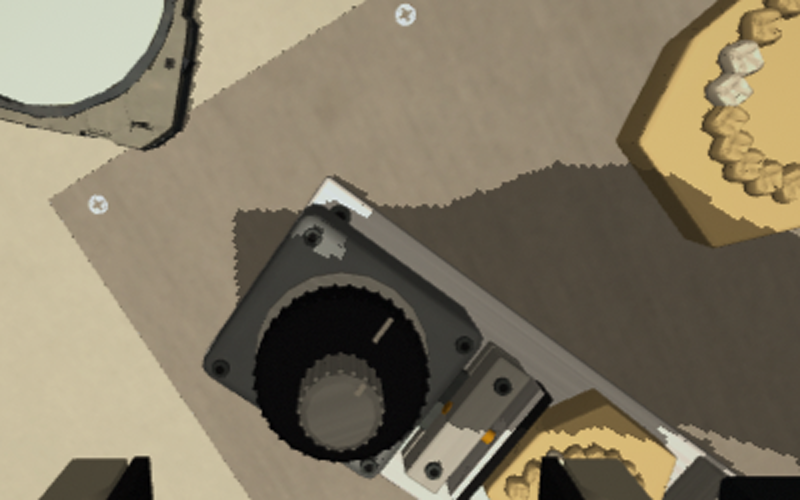

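Run:
```python
from h import *
W1=np.load('P1.npy');W=np.load('P2.npy')
k1=(265+166/2.66,150+240/2.66);k2=(150+342/2,60+405/2)
print(ray(W,k2,.119),tri(W1,k1,W,k2))
a=cv2.imread('pics/w2.png')
# finger symmetric: project fingers axis point
print(ray(W,(150+341/2,60+370/2),.092))
```

```text
[ 0.5465142  -0.07209217] [ 0.55092699 -0.06990976  0.10666675]
[ 0.5450982  -0.07339108]
```

Call:
arm_command --deltas "0 0 0 -1.4 -3 -30 87; 0 0 0 -1.4 -3 -60 87; 0 0 0 -1.4 -3 -85 87; 0 0 0 -1.4 -3 -94 87; 0 0 0 -1.4 -3 -94 87; 0 0 0 -1.4 -3 -94 87"

```text
time: 3.75
tcp_pos: [0.548, -0.0735, 0.0752]
tool_rot: [-179.9, 0.2, -149.9]
wrist_force: [0.0, -0.4, 0.6]
finger_gap: 0.993
```

Run:
```python
from h import *
s=arm.state(); print(s['tcp_pos'],s['tool_rot'],s['wrist_force'],s['ft_torque'])
im=snap('wrist','w3.png'); snap('scene','s3.png')
a=cv2.imread('pics/s3.png')[150:330,230:370]; cv2.imwrite('pics/s3c.png',cv2.resize(a,None,fx=3.3,fy=3.3,interpolation=cv2.INTER_CUBIC))
```

```text
[ 0.5480182  -0.07352274  0.07520254] [-179.92945662    0.20398199 -149.87616632] [ 0.04185702 -0.36991116  0.596458  ] [ 0.08758393 -0.11040738 -0.01962333]
```

View pics/w3.png

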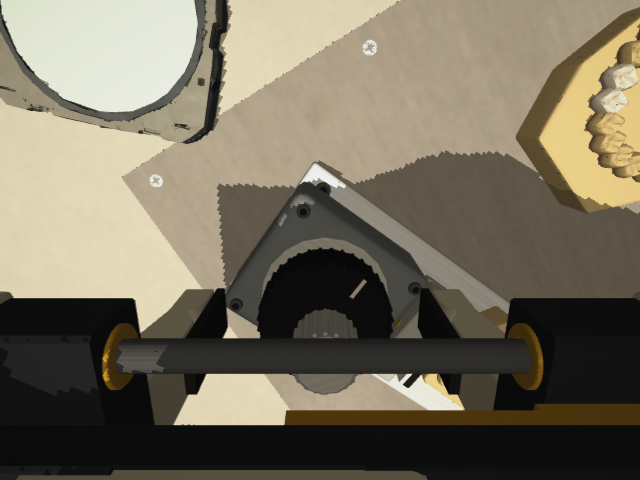

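View pics/s3c.png

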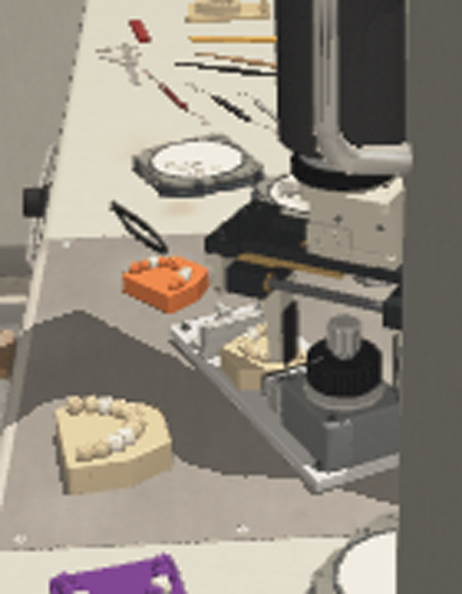

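Call:
arm_command --deltas "0 0 0 -0.6 0 -2 70; 0 0 0 -0.6 0 -2 60; 0 0 0 -0.6 0 -2 50; 0 0 0 -0.6 0 -2 45; 0 0 0 -0.6 0 -2 45; 0 0 0 -0.6 0 -2 45; 0 0 0 -0.6 0 -2 45; 0 0 0 -0.6 0 -2 45"

```text
time: 4.65
tcp_pos: [0.5472, -0.0729, 0.0735]
tool_rot: [-180.0, 0.3, -149.9]
wrist_force: [-2.1, 4.8, 3.2]
finger_gap: 0.63
```

Run:
```python
from h import *
s=arm.state(); print(s['tcp_pos'],s['tool_rot'],s['wrist_force'],s['ft_torque'],s['finger_gap'])
```

```text
[ 0.5472379  -0.07292905  0.07353428] [-179.96435841    0.25636837 -149.88755565] [-2.06356867  4.76898014  3.22964245] [ 1.84291556  0.92112517 -0.10204132] 0.6303307612232046
```

Call:
arm_command --deltas "0 0 -0.05 0 0 0 45; 0 0 -0.1 0 0 0 45; 0 0 -0.15 0 0 0 45; 0 0 -0.2 0 0 0 45; 0 0 -0.25 0 0 0 45; 0 0 -0.3 0 0 0 45; 0 0 -0.35 0 0 0 45; 0 0 -0.4 0 0 0 45; 0 0 -0.4 0 0 0 45; 0 0 -0.4 0 0 0 45"

```text
time: 5.65
tcp_pos: [0.5471, -0.0723, 0.0736]
tool_rot: [180.0, 0.3, -172.8]
wrist_force: [-2.4, 4.6, 3.2]
finger_gap: 0.628
```

```bash
cat > st.py <<'E'
from h import *
np.set_printoptions(precision=4,suppress=True)
s=arm.state(); print(s['time'],s['tcp_pos'],s['tool_rot'],s['wrist_force'],s['ft_torque'],'q6',s['qpos'][5],'tau6',s['joint_efforts'][5])
import sys
if len(sys.argv)>1:
    snap('wrist',sys.argv[1]); np.save('Plast.npy',Pw(arm.get_image('wrist'),s)) if 0 else None
E
python3 st.py w4.png
```

```text
5.65 [ 0.5471 -0.0723  0.0736] [ 179.9901    0.2522 -172.8329] [-2.3702  4.6462  3.1899] [ 1.8715  0.6126 -0.3133] q6 -95.67098677207441 tau6 0.28959570452570915
```

View pics/w4.png

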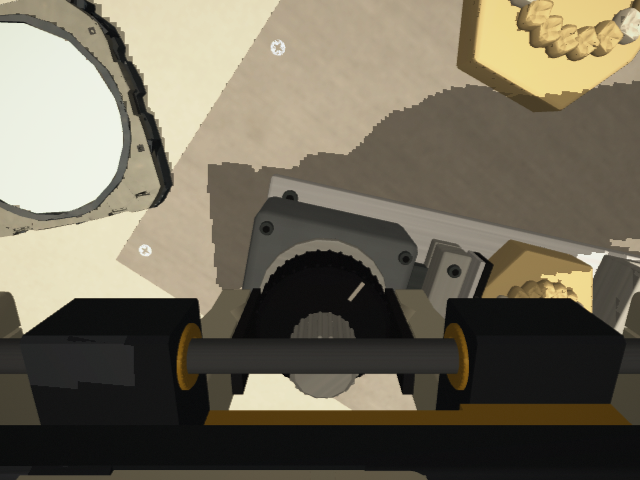

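Call:
arm_command --deltas "0 0 -0.05 0 0 0 45; 0 0 -0.1 0 0 0 45; 0 0 -0.15 0 0 0 45; 0 0 -0.15 0 0 0 45"

```text
time: 6.1
tcp_pos: [0.547, -0.072, 0.0735]
tool_rot: [180.0, 0.2, 178.5]
wrist_force: [-0.3, 2.3, 1.8]
finger_gap: 0.627
```

Call:
arm_command --deltas "0 0 -0.05 0 0 0 45; 0 0 -0.05 0 0 0 45; 0 0 -0.05 0 0 0 45"

```text
time: 6.4
tcp_pos: [0.547, -0.0719, 0.0735]
tool_rot: [180.0, 0.2, 175.8]
wrist_force: [-0.7, 3.3, 0.8]
finger_gap: 0.63
```

```bash
python3 st.py
```

```text
6.4 [ 0.547  -0.0719  0.0735] [179.9622   0.2498 175.7516] [-0.709   3.3464  0.7964] [ 0.909   0.2112 -0.2385] q6 -107.16323040079483 tau6 0.2454238012433052
```

Call:
arm_command --deltas "0 0 -0.05 0 0 0 45; 0 0 -0.05 0 0 0 45; 0 0 -0.05 0 0 0 45"

```text
time: 6.7
tcp_pos: [0.547, -0.0718, 0.0735]
tool_rot: [180.0, 0.2, 173.0]
wrist_force: [-1.6, 2.8, 1.1]
finger_gap: 0.628
```

```bash
python3 st.py w5.png
```

```text
6.7 [ 0.547  -0.0718  0.0735] [179.95     0.2487 172.974 ] [-1.6234  2.8117  1.1188] [ 1.0378  0.2293 -0.2723] q6 -109.95038810209392 tau6 0.21963450126349926
```

View pics/w5.png

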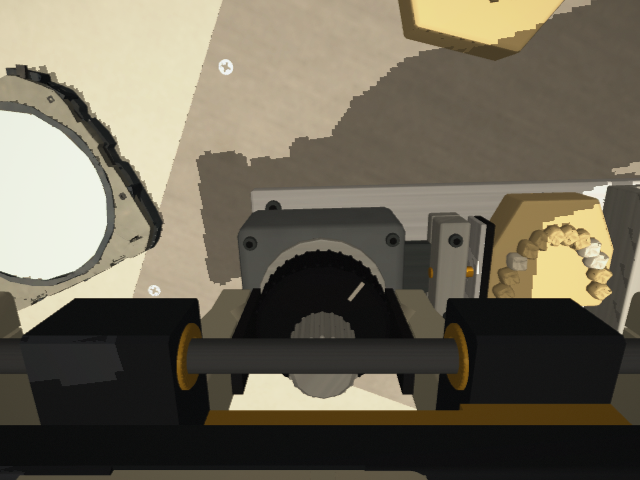

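```bash
cat > avg.py <<'E'
from h import *
import sys
np.set_printoptions(precision=4,suppress=True)
L=[];Q=[]
for i in range(4):
    s=arm.state();L.append(s['ft_torque'][2]);Q.append(s['joint_efforts'][5]); im=arm.get_image('wrist')
y=s['tool_rot'][2]; y=(y-360) if y>0 else y
print(round(s['time'],2),'turn',round(np.radians(-149.89-y),4),'tz',np.array(L),np.mean(L),'tau6',np.mean(Q),s['tcp_pos'],s['wrist_force'])
if len(sys.argv)>1:
    a=im['pixels'][190:330,390:640,::-1]; cv2.imwrite('pics/'+sys.argv[1],cv2.resize(a,None,fx=3.2,fy=3.2,interpolation=cv2.INTER_CUBIC))
E
python3 avg.py c5.png
```

```text
6.9 turn 0.649 tz [-0.2113 -0.1982 -0.1444 -0.1148] -0.16719152011021693 tau6 0.20416869898326695 [ 0.5471 -0.0718  0.0736] [-0.5549  3.3343  2.0165]
```

Call:
arm_command --deltas "0 0 -0.05 0 0 0 45; 0 0 -0.05 0 0 0 45; 0 0 -0.05 0 0 0 45"

```text
time: 7.25
tcp_pos: [0.547, -0.0718, 0.0736]
tool_rot: [179.9, 0.3, 170.1]
wrist_force: [-1.5, 4.1, 1.1]
finger_gap: 0.632
```

```bash
python3 avg.py c6.png
```

```text
7.4 turn 0.6986 tz [-0.3704 -0.332  -0.2067 -0.2312] -0.285067236188024 tau6 0.28431356186047196 [ 0.547  -0.0718  0.0735] [-1.3213  4.1528  1.4585]
```

View pics/c6.png

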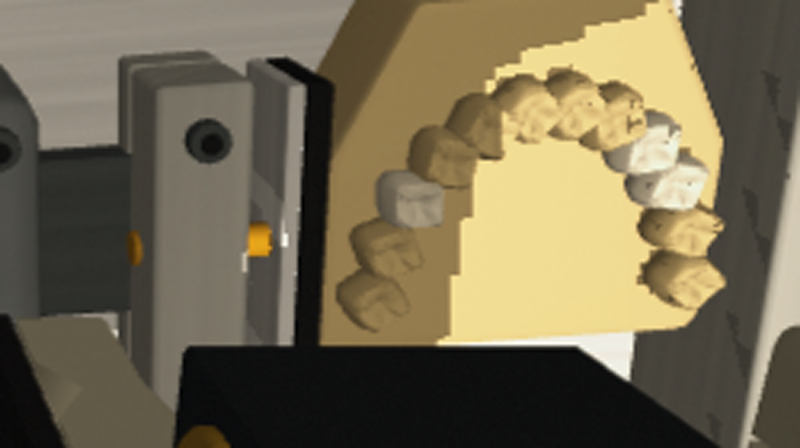

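Call:
arm_command --deltas "0 0 -0.05 0 0 0 45; 0 0 -0.05 0 0 0 45; 0 0 -0.05 0 0 0 45"

```text
time: 7.75
tcp_pos: [0.5471, -0.0717, 0.0735]
tool_rot: [179.9, 0.3, 167.3]
wrist_force: [-1.1, 4.0, 1.5]
finger_gap: 0.629
```

```bash
python3 avg.py c7.png
```

```text
7.9 turn 0.7482 tz [-0.3281 -0.2833 -0.2437 -0.2309] -0.2714921751962116 tau6 0.28265719301998615 [ 0.5471 -0.0717  0.0735] [-0.8565  4.7339  1.7822]
```

View pics/c7.png

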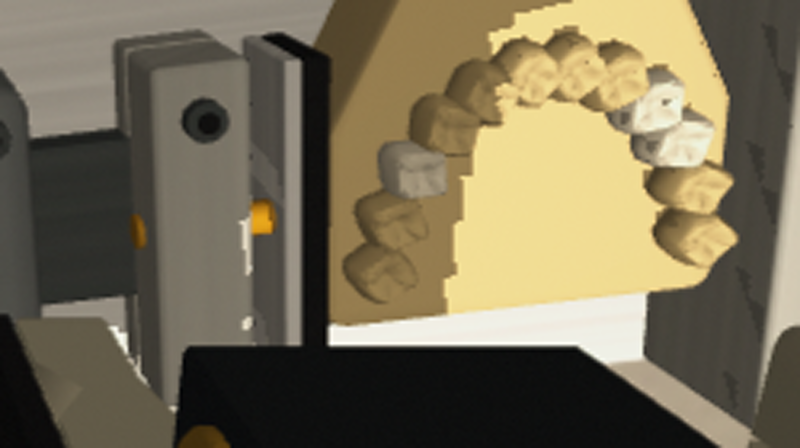

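Call:
arm_command --deltas "0 0 -0.05 0 0 0 45; 0 0 -0.05 0 0 0 45; 0 0 -0.05 0 0 0 45"

```text
time: 8.25
tcp_pos: [0.5471, -0.0716, 0.0735]
tool_rot: [179.9, 0.3, 164.4]
wrist_force: [-1.8, 4.8, 2.2]
finger_gap: 0.628
```

```bash
python3 avg.py c8.png
```

```text
8.4 turn 0.7979 tz [-0.2553 -0.2456 -0.2536 -0.2365] -0.2477519387085741 tau6 0.22770148236304522 [ 0.5471 -0.0716  0.0735] [-1.6451  4.1679  1.6183]
```

Call:
arm_command --deltas "0 0 -0.05 0 0 0 45; 0 0 -0.05 0 0 0 45; 0 0 -0.05 0 0 0 45"

```text
time: 8.75
tcp_pos: [0.5471, -0.0716, 0.0736]
tool_rot: [179.9, 0.3, 161.5]
wrist_force: [-1.2, 5.1, 0.7]
finger_gap: 0.624
```

```bash
python3 avg.py c9.png
```

```text
8.9 turn 0.8477 tz [-0.2105 -0.243  -0.2383 -0.2289] -0.23017225069733732 tau6 0.23488082690164447 [ 0.5471 -0.0716  0.0735] [-1.0131  5.0364  2.0409]
```

View pics/c9.png

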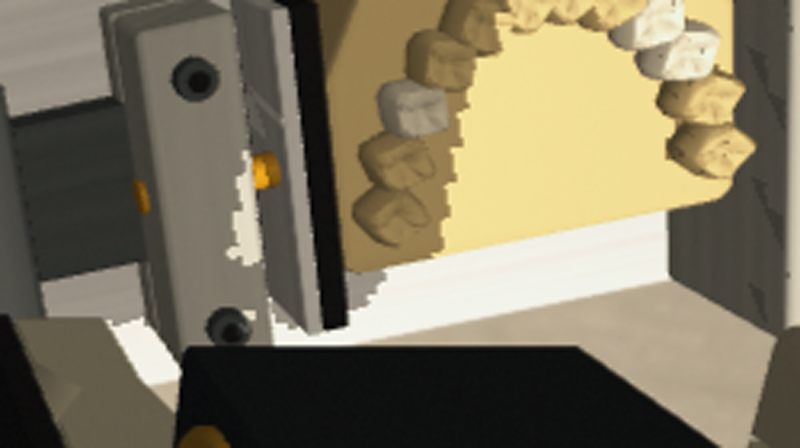

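Call:
arm_command --deltas "0 0 -0.05 0 0 0 45; 0 0 -0.05 0 0 0 45; 0 0 -0.05 0 0 0 45"

```text
time: 9.25
tcp_pos: [0.5471, -0.0715, 0.0735]
tool_rot: [179.9, 0.3, 158.7]
wrist_force: [-0.7, 4.7, 0.8]
finger_gap: 0.629
```

```bash
python3 avg.py c10.png
```

```text
9.4 turn 0.8973 tz [-0.2262 -0.2611 -0.2151 -0.1913] -0.22344032105074654 tau6 0.22954013664275408 [ 0.5472 -0.0715  0.0736] [-0.5374  5.8321  0.5511]
```

View pics/c10.png

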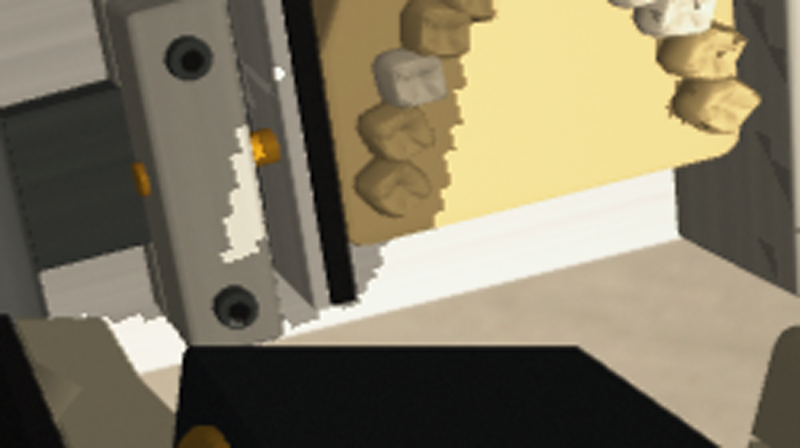

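Call:
arm_command --deltas "0 0 -0.05 0 0 0 45; 0 0 -0.05 0 0 0 45; 0 0 -0.05 0 0 0 45"

```text
time: 9.75
tcp_pos: [0.5472, -0.0714, 0.0735]
tool_rot: [179.9, 0.3, 155.9]
wrist_force: [-1.0, 4.9, 1.6]
finger_gap: 0.631
```

```bash
sed -i 's/\[190:330,390:640/[140:330,400:640/' avg.py; python3 avg.py c11.png
```

```text
9.9 turn 0.947 tz [-0.1891 -0.2101 -0.1993 -0.1628] -0.19033586632744218 tau6 0.2060466504190117 [ 0.5472 -0.0714  0.0735] [-0.1843  5.7841  1.8586]
```

View pics/c11.png

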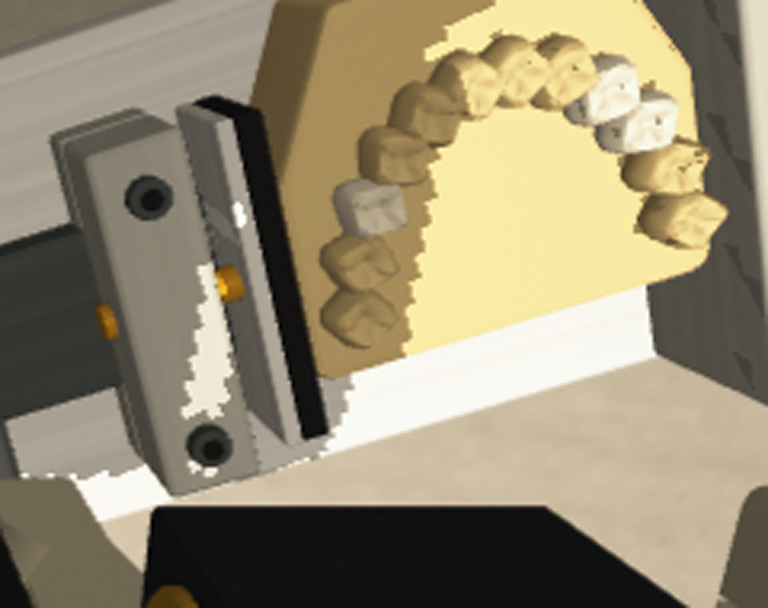

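Call:
arm_command --deltas "0 0 -0.05 0 0 0 45; 0 0 -0.05 0 0 0 45; 0 0 -0.05 0 0 0 45"

```text
time: 10.25
tcp_pos: [0.5472, -0.0713, 0.0736]
tool_rot: [179.9, 0.3, 153.0]
wrist_force: [-1.7, 4.2, 3.1]
finger_gap: 0.625
```

```bash
python3 avg.py c12.png
```

```text
10.4 turn 0.9966 tz [-0.2424 -0.1247 -0.1943 -0.1932] -0.1886600069344293 tau6 0.18053417326882482 [ 0.5472 -0.0713  0.0736] [-1.4517  4.6663  1.1301]
```

Call:
arm_command --deltas "0 0 -0.05 0 0 0 45; 0 0 -0.05 0 0 0 45; 0 0 -0.05 0 0 0 45"

```text
time: 10.75
tcp_pos: [0.5473, -0.0712, 0.0735]
tool_rot: [179.9, 0.3, 150.2]
wrist_force: [-0.6, 4.8, 1.7]
finger_gap: 0.628
```

```bash
python3 avg.py c13.png
```

```text
10.9 turn 1.046 tz [-0.1778 -0.1442 -0.2134 -0.1183] -0.1634475830367105 tau6 0.15478185145184398 [ 0.5472 -0.0713  0.0735] [-0.9071  5.0374  0.8486]
```

View pics/c13.png

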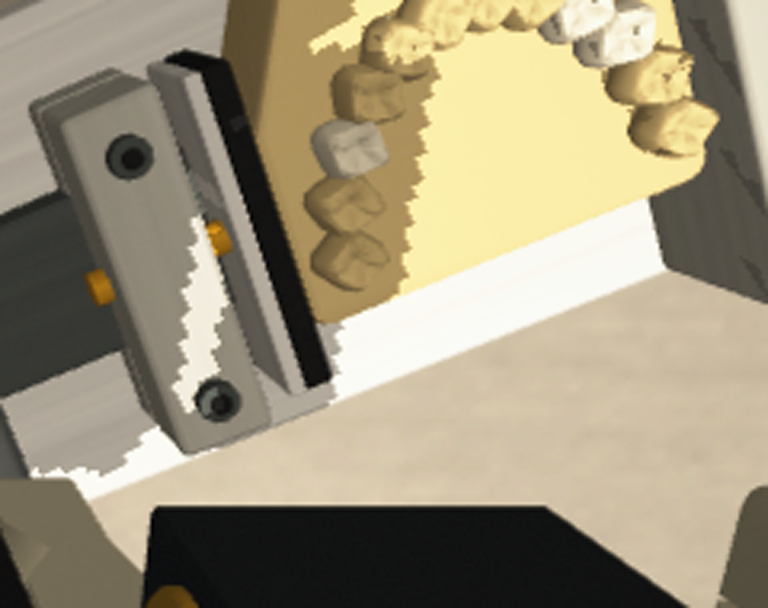

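```bash
cat > pin.py <<'E'
from h import *
from scipy import ndimage
import sys
def meas(c,name):
    hsv=cv2.cvtColor(c,cv2.COLOR_BGR2HSV); m=((hsv[...,0]>12)&(hsv[...,0]<24)&(hsv[...,1]>170)&(hsv[...,2]>90)).astype(np.uint8)
    n,l,st,ce=cv2.connectedComponentsWithStats(m)
    out=[]
    for i in range(1,n):
        if st[i,4]<60: continue
        if ce[i][0]>300: continue
        out.append((st[i].tolist(),ce[i].round(1).tolist()))
    print(name,sorted(out,key=lambda o:o[1][0])[:3])
for i in range(5,14):
    try: c=cv2.imread(f'pics/c{i}.png'); meas(c,i)
    except Exception as e: print(i,e)
t=[]
for i,(x0,y0) in {10:(100,120),11:(60,250),12:(55,235),13:(55,215)}.items():
    c=cv2.imread(f'pics/c{i}.png')[y0:y0+110,x0:x0+220]; t.append(cv2.resize(c,None,fx=1.7,fy=2.4 and 1.7))
cv2.imwrite('pics/pins.png',np.vstack([np.hstack(t[:2]),np.hstack(t[2:])]))
E
python3 pin.py
```

```text
5 [([130, 250, 8, 31, 200], [133.0, 264.8]), ([244, 245, 23, 33, 646], [255.0, 261.9])]
6 [([133, 232, 9, 33, 209], [136.9, 248.3]), ([249, 223, 23, 34, 691], [259.4, 239.8])]
7 [([135, 216, 11, 31, 214], [140.2, 231.3]), ([251, 200, 25, 35, 709], [262.8, 217.2])]
8 [([136, 199, 12, 31, 213], [142.1, 213.9]), ([253, 177, 26, 35, 758], [264.7, 194.2])]
9 [([137, 181, 13, 32, 222], [143.2, 196.5]), ([253, 153, 27, 37, 790], [265.5, 170.8])]
10 [([135, 163, 15, 32, 264], [142.6, 178.8]), ([251, 129, 29, 37, 782], [264.7, 147.0])]
11 [([97, 305, 21, 34, 405], [107.9, 321.4]), ([181, 595, 16, 13, 123], [187.3, 602.3]), ([216, 266, 27, 37, 719], [229.1, 283.7])]
12 [([93, 287, 24, 35, 528], [104.4, 304.1]), ([179, 594, 18, 14, 147], [186.5, 601.6]), ([212, 243, 26, 37, 635], [224.4, 260.6])]
13 [([87, 269, 28, 36, 639], [100.2, 286.9]), ([178, 594, 19, 14, 158], [186.0, 601.5]), ([206, 221, 25, 35, 543], [218.7, 237.6])]
```

View pics/pins.png

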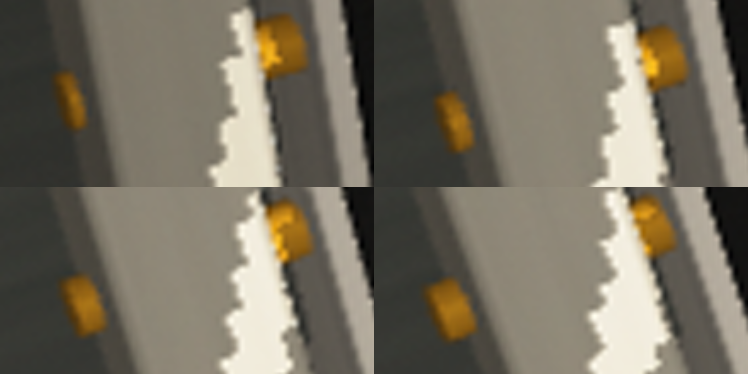

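The model is home. The pin has come out about 2 mm beyond rest, which puts the pressure at about 8 N. The knob mark shows no slip. I'll let go of the coarse knob and rise to the fine one.

Call:
arm_command --deltas "0 0 0 0 0 0 60; 0 0 0 0 0 0 75; 0 0 0 0 0 0 87; 0 0 0 0 0 0 87; 0 0 0 0 0.5 10 87; 0 0 0 0 0.5 20 87; 0 0 0 0 0.5 25 87; 0 0 0 0 0.5 25 87; 0 0 0 0 0.5 25 87"

```text
time: 11.85
tcp_pos: [0.5473, -0.0707, 0.0989]
tool_rot: [179.9, 0.3, 150.2]
wrist_force: [0.6, -0.2, -0.2]
finger_gap: 0.997
```

```bash
python3 st.py w14.png
python3 - <<'E'
from h import *
snap('scene','s14.png')
a=cv2.imread('pics/s14.png')[200:310,270:370]; cv2.imwrite('pics/s14c.png',cv2.resize(a,None,fx=5,fy=5,interpolation=cv2.INTER_CUBIC))
E
```

```text
11.85 [ 0.5473 -0.0707  0.0989] [179.8521   0.2898 150.171 ] [ 0.5642 -0.2141 -0.239 ] [-0.0231 -0.1619 -0.0231] q6 -132.9493515943796 tau6 0.0004181258373137098
```

View pics/w14.png

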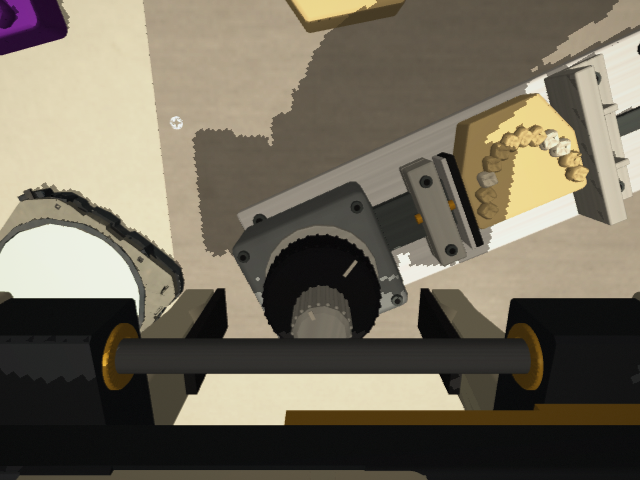

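View pics/s14c.png

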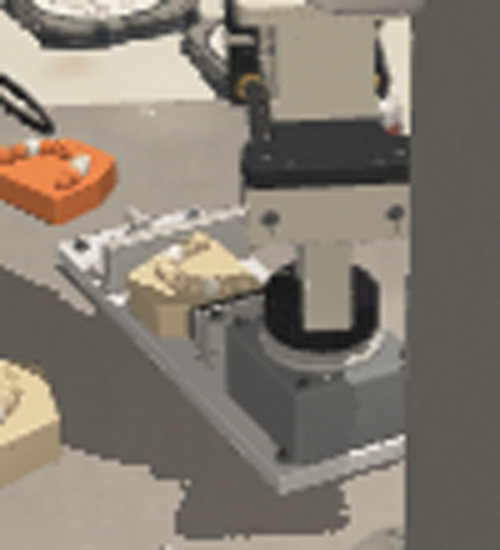

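Call:
arm_command --deltas "0 0 0 0 0 0 60; 0 0 0 0 0 0 40; 0 0 0 0 0 0 25; 0 0 0 0 0 0 12; 0 0 0 0 0 0 12; 0 0 0 0 0 0 12; 0 0 0 0 0 0 12; 0 0 0 0 0 0 12; 0 0 0 0 0 0 12; 0 0 0 0 0 0 12"

```text
time: 12.95
tcp_pos: [0.5469, -0.071, 0.0984]
tool_rot: [179.9, 0.2, 150.2]
wrist_force: [0.1, -1.4, -0.5]
finger_gap: 0.262
```

```bash
sed -i 's/-149.89-y/150.17-360-y/; s/\[140:330,400:640/[140:290,380:630/' avg.py; sed -i '$a\    cv2.imwrite("pics/full_"+sys.argv[1],im["pixels"][:,:,::-1])' avg.py; python3 avg.py f0.png
```

```text
13.1 turn 0.0001 tz [ 0.0663 -0.0358  0.0237 -0.0169] 0.009322818490330604 tau6 -0.004260216555849183 [ 0.5469 -0.0709  0.0984] [-0.7454 -0.9281 -0.4191]
```

View pics/full_f0.png

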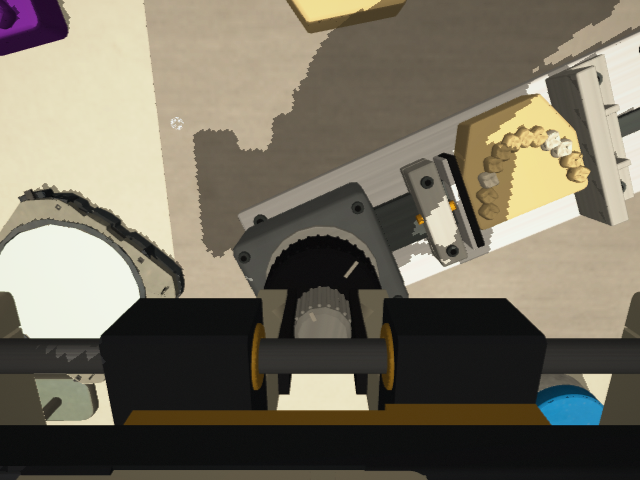

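Call:
arm_command --deltas "0 0 -0.05 0 0 0 12; 0 0 -0.1 0 0 0 12; 0 0 -0.15 0 0 0 12; 0 0 -0.15 0 0 0 12; 0 0 -0.15 0 0 0 12"

```text
time: 13.65
tcp_pos: [0.5471, -0.0707, 0.0984]
tool_rot: [179.9, 0.2, 141.7]
wrist_force: [0.6, 1.1, -0.9]
finger_gap: 0.266
```

```bash
python3 avg.py f1.png
python3 - <<'E'
from h import *
t=[cv2.resize(cv2.imread(f'pics/full_f{i}.png')[150:290,390:520],None,fx=3,fy=3,interpolation=cv2.INTER_CUBIC) for i in (0,1)]
cv2.imwrite('pics/f01.png',np.hstack(t))
E
cat > pf.py <<'E'
from h import *
import sys
for i in sys.argv[1:]:
    c=cv2.resize(cv2.imread(f'pics/full_f{i}.png'),None,fx=4,fy=4,interpolation=cv2.INTER_CUBIC)[560:1160,1560:2000]
    hsv=cv2.cvtColor(c,cv2.COLOR_BGR2HSV); m=((hsv[...,0]>12)&(hsv[...,0]<24)&(hsv[...,1]>170)&(hsv[...,2]>90)).astype(np.uint8)
    n,l,st,ce=cv2.connectedComponentsWithStats(m)
    print(i,[(st[j].tolist()) for j in range(1,n) if st[j,4]>60])
E
python3 pf.py 0 1
```

```text
13.8 turn 0.1491 tz [-0.0264  0.0439  0.0605  0.0407] 0.029682676168601606 tau6 -0.0720323427231051 [ 0.5471 -0.0707  0.0984] [1.0591 1.6589 0.6571]
0 [[237, 242, 28, 42, 735], [106, 297, 30, 41, 783]]
1 [[198, 170, 34, 40, 734], [72, 243, 39, 42, 928]]
```

View pics/f01.png

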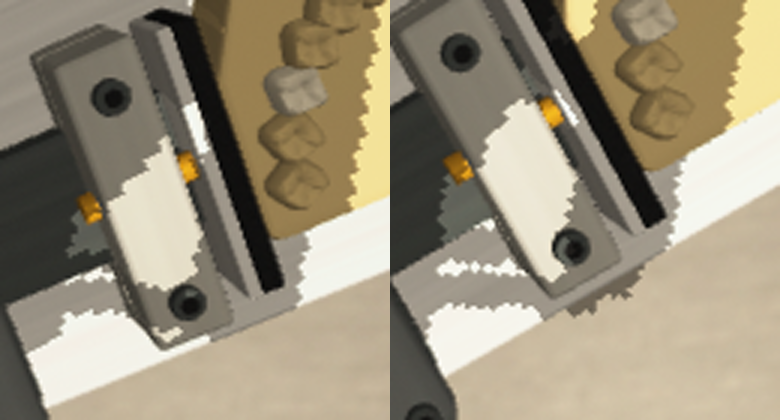

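Call:
arm_command --deltas "0 0 -0.05 0 0 0 12; 0 0 -0.1 0 0 0 12; 0 0 -0.1 0 0 0 12; 0 0 -0.1 0 0 0 12"

```text
time: 14.25
tcp_pos: [0.5472, -0.0706, 0.0984]
tool_rot: [179.9, 0.3, 136.0]
wrist_force: [0.9, 2.2, -0.8]
finger_gap: 0.263
```

```bash
python3 avg.py f2.png; python3 pf.py 2
```

```text
14.4 turn 0.2484 tz [0.0443 0.0902 0.0287 0.1378] 0.07523955048310506 tau6 -0.08314727107062936 [ 0.5472 -0.0706  0.0984] [ 1.7421  1.9297 -1.6415]
2 [[166, 125, 34, 39, 670], [47, 209, 41, 42, 1025]]
```

Call:
arm_command --deltas "0 0 -0.05 0 0 0 12; 0 0 -0.1 0 0 0 12; 0 0 -0.1 0 0 0 12; 0 0 -0.1 0 0 0 12"

```text
time: 14.85
tcp_pos: [0.5474, -0.0705, 0.0984]
tool_rot: [179.8, 0.3, 130.3]
wrist_force: [1.5, 3.3, -0.3]
finger_gap: 0.263
```

```bash
python3 avg.py f3.png; python3 pf.py 3;python3 - <<'E'
from h import *
t=[cv2.resize(cv2.imread(f'pics/full_f{i}.png')[130:290,380:510],None,fx=3,fy=3,interpolation=cv2.INTER_CUBIC) for i in (0,3)]
cv2.imwrite('pics/f03.png',np.hstack(t))
E
```

```text
15.0 turn 0.3477 tz [0.1155 0.073  0.0601 0.0827] 0.08280649978945648 tau6 -0.09179152082651854 [ 0.5474 -0.0705  0.0984] [ 1.4928  2.8899 -1.4831]
3 [[129, 84, 34, 36, 610], [17, 177, 47, 44, 1144]]
```

View pics/f03.png

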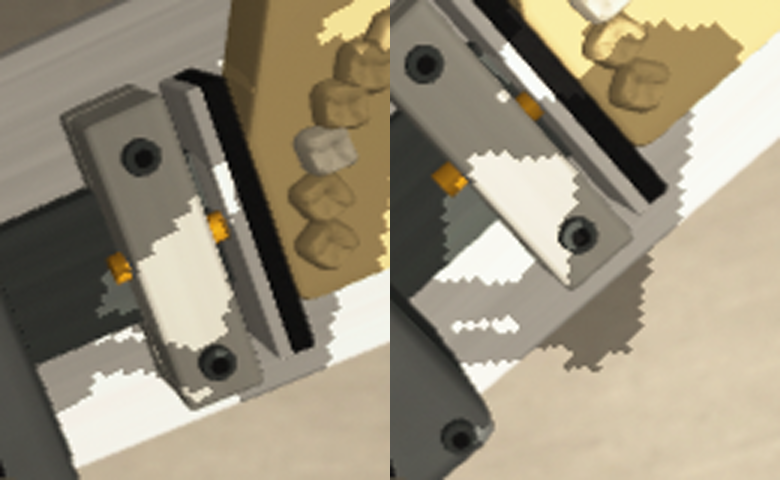

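View pics/full_f3.png

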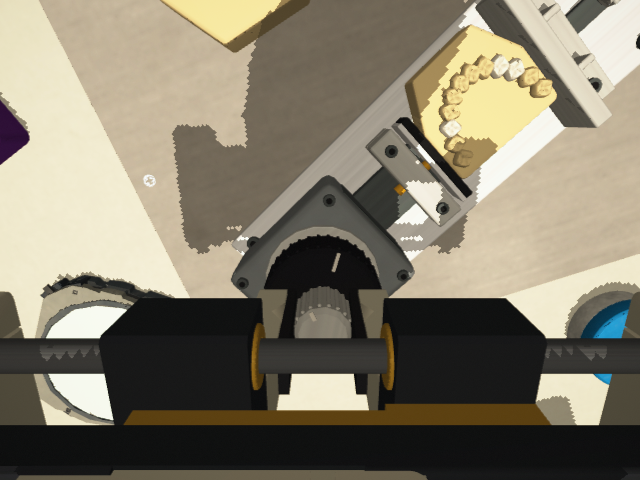

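Run:
```python
from h import *
from scipy.spatial.transform import Rotation as Ro
im=arm.get_image('wrist')
pos=dict(f0=([.5469,-.0709,.0984],[179.9,.2,150.17]),f3=([.5474,-.0705,.0984],[179.85,.3,130.25]))
t=[]
for k,(p,r) in pos.items():
    W=Pw(im,dict(tcp_pos=np.array(p),tool_rot=np.array(r)))
    c=cv2.imread(f'pics/full_{k}.png')[225:300,250:400]; t.append(cv2.resize(c,None,fx=5,fy=5,interpolation=cv2.INTER_CUBIC))
    g=cv2.imread(f'pics/full_{k}.png')
    h=cv2.cvtColor(g,cv2.COLOR_BGR2HSV)[225:300,300:380]
    gr=h[...,2]; m=(gr>110).astype(np.uint8); n,l,st,ce=cv2.connectedComponentsWithStats(m)
    for i in range(1,n):
        if 20<st[i,4]<150:
            x,y=ce[i]+[300,225]; w=ray(W,(x,y),.092); print(k,(x,y),st[i,4],w,np.degrees(np.arctan2(w[1]+.0705,w[0]-.5473)))
cv2.imwrite('pics/marks.png',np.vstack(t))
```

```text
f0 (np.float64(350.8181818181818), np.float64(269.07272727272726)) 55 [ 0.53988563 -0.05071794] 110.54614312064011
f3 (np.float64(335.75757575757575), np.float64(262.0)) 66 [ 0.54016002 -0.05097225] 110.08403749571623
```

View pics/marks.png

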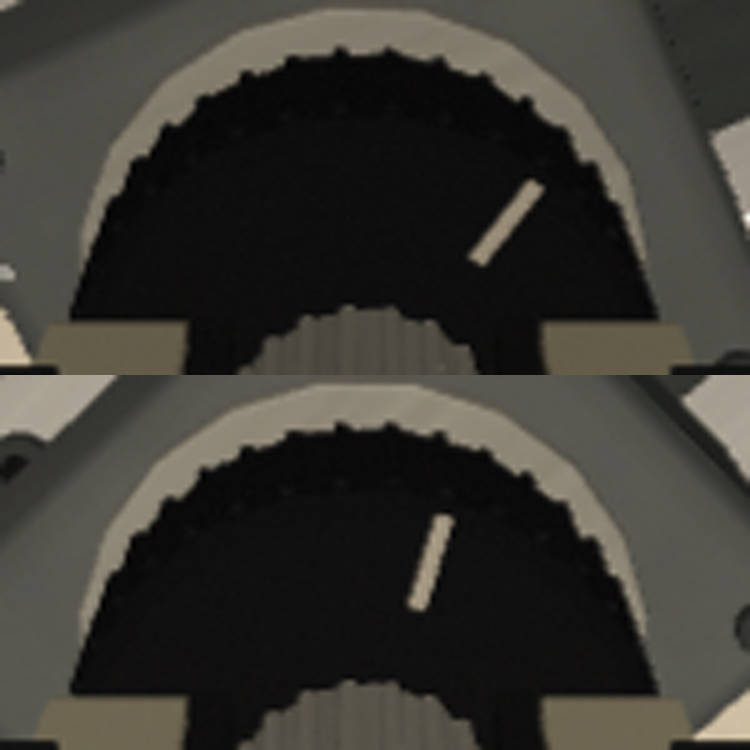

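Run:
```python
from h import *
im=arm.get_image('wrist')
d=np.array([.0907,.9959])
pos={0:([.5469,-.0709,.0984],150.17),1:([.5471,-.0707,.0984],141.63),2:([.5472,-.0706,.0984],135.94),3:([.5474,-.0705,.0984],130.25)}
def one(img,W,rng,lab,S=6):
    c=cv2.resize(img,None,fx=S,fy=S,interpolation=cv2.INTER_CUBIC)
    hsv=cv2.cvtColor(c,cv2.COLOR_BGR2HSV); m=((hsv[...,0]>10)&(hsv[...,0]<25)&(hsv[...,1]>150)&(hsv[...,2]>70)).astype(np.uint8)
    m[:100*S]=0;m[290*S:]=0;m[:,:380*S]=0;m[:,460*S:]=0
    n,l,st,ce=cv2.connectedComponentsWithStats(m)
    js=[j for j in range(1,n) if 600<st[j,4]<6000]; js.sort(key=lambda j:ce[j][0])
    for j in js[:2]:
        ys,xs=np.where(l==j)
        P3=[ray(W,((x+.5)/S-.5,(y+.5)/S-.5),.030) for x,y in zip(xs[::3],ys[::3])]
        P3=np.array(P3); u=P3@d*1e3; v=P3@np.array([d[1],-d[0]])*1e3
        vc=np.median(v); k=abs(v-vc)<.4
        print(lab,st[j].tolist(),'along',round(u[k].max()-u[k].min(),2),'across',round(v.max()-v.min(),2),'area mm2',round(len(u)*3*0+ (st[j,4]),0), 'tip', u[k].min().round(2))
for i,(p,y) in pos.items():
    W=Pw(im,dict(tcp_pos=np.array(p),tool_rot=np.array([179.88,.25,y])))
    one(cv2.imread(f'pics/full_f{i}.png'),W,None,f'f{i}')
# state before/after coarse
W=Pw(im,dict(tcp_pos=np.array([.5473,-.0707,.0989]),tool_rot=np.array([179.85,.29,150.17]))); one(cv2.imread('pics/w14.png'),W,None,'w14')
W=np.load('P1.npy'); one(cv2.imread('pics/w1.png'),W,None,'w1')
W=Pw(im,dict(tcp_pos=np.array([.547,-.0718,.0735]),tool_rot=np.array([179.95,.25,172.97]))); one(cv2.imread('pics/w5.png'),W,None,'w5')
```

```text
f0 [2495, 1284, 50, 65, 2054] along 3.7 across 6.43 area mm2 2054 tip 41.71
f0 [2695, 1202, 44, 66, 1826] along 3.15 across 6.42 area mm2 1826 tip 62.85
f1 [2446, 1203, 62, 65, 2353] along 4.13 across 6.31 area mm2 2353 tip 41.02
f1 [2636, 1094, 52, 61, 1807] along 3.04 across 6.34 area mm2 1807 tip 62.24
f2 [2408, 1152, 65, 66, 2528] along 4.3 across 6.25 area mm2 2528 tip 40.53
f2 [2588, 1027, 53, 59, 1685] along 2.67 across 6.39 area mm2 1685 tip 61.9
f3 [2363, 1104, 73, 68, 2800] along 4.48 across 6.21 area mm2 2800 tip 40.08
f3 [2532, 965, 55, 56, 1536] along 2.46 across 6.1 area mm2 1536 tip 61.48
w14 [2488, 1281, 50, 63, 1986] along 3.48 across 6.26 area mm2 1986 tip 41.84
w14 [2689, 1199, 44, 62, 1793] along 3.26 across 6.27 area mm2 1793 tip 62.69
w1 [2388, 1390, 35, 39, 1038] along 4.78 across 6.14 area mm2 1038 tip 50.98
w5 [2577, 1604, 22, 64, 1095] along 1.69 across 6.39 area mm2 1095 tip 39.39
```

The pin has come out a further 1.4–1.6 mm, and the coarse knob's mark hasn't moved (110.5° vs 110.1°). That puts the pressure at about 13.6 N, so I'll release.

Call:
arm_command --deltas "0 0 0 0 0 0 12; 0 0 0 0 0 0 25; 0 0 0 0 0 0 45; 0 0 0 0 0 0 65; 0 0 0 0 0 0 65; 0 0 0 0 0 20 65; 0 0 0 0 0 45 65; 0 0 0 0 0 70 65; 0 0 0 0 0 70 65; 0 0 0 0 0 70 65; 0 0 0 0 0 70 65"

```text
time: 16.25
tcp_pos: [0.5467, -0.0706, 0.1676]
tool_rot: [179.9, 0.2, 130.2]
wrist_force: [-0.0, 0.6, -1.5]
finger_gap: 0.747
```

```bash
python3 st.py w20.png
python3 - <<'E'
from h import *
a=cv2.imread('pics/w20.png')[90:300,230:580]; cv2.imwrite('pics/w20c.png',cv2.resize(a,None,fx=2.2,fy=2.2,interpolation=cv2.INTER_CUBIC))
snap('top','t20.png')
E
```

```text
16.25 [ 0.5467 -0.0706  0.1676] [179.9079   0.2049 130.2056] [-0.0152  0.6231 -1.485 ] [-0.0708 -0.0989  0.0116] q6 -152.98902783113536 tau6 -0.0003269846456532832
```

View pics/w20c.png

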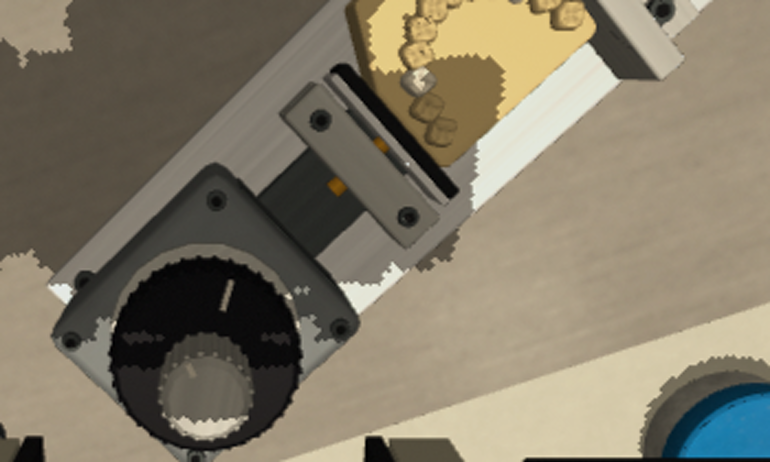

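View pics/t20.png

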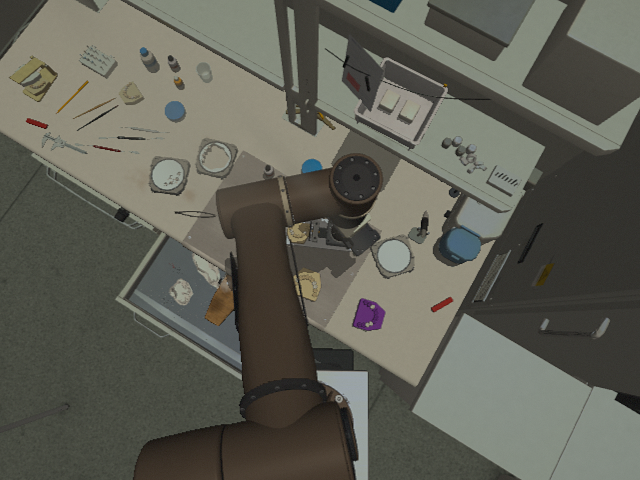

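Run:
```python
from h import *
print(arm.finish_job()); print(arm.state()['time'])
```

```text
the job is handed in; nothing more can be done
None
the job is handed in; nothing more can be done
```

I clamped the model and handed the job in at about 16 s of the 67 s allowed. My estimate of the final pressure is 13.6 N; no verdict was reported.

- **Coarse knob:** I turned it clockwise by 1.05 rad without slip. The pin came out about 2 mm beyond rest, so I put the first stage at about 8 N. That is above the 6 N target but under 9 N.
- **Fine knob:** I turned it clockwise by 0.35 rad. The pin then stood about 4 to 4.5 mm out, and the coarse knob's mark stayed put (110.5° before, 110.1° after).
- **Last checks:** After letting go, the gripper was clear 70 mm above the grip height and the pin was still out. The model lay flat between pad and stop. The things visible in the last top view hadn't moved, though the arm hid part of the bench.
- **Disagreements:**
  - The wrist torque did not show the pressure rise. It drifted down on the coarse knob and had the opposite sign on the fine knob, so the forces come from the pin and the turn angles.
  - Reading the pin length alone gives about 12 N at the end.
  - My early image estimate of the stop position came out at 52 to 60 mm, nearer than the 63 to 73 mm stated. I ignored it and went by feel and the pin.

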